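Load a three-bay kit tray, tall shaft last

ROBOT

A 7-joint arm with a two-finger parallel gripper is mounted at the origin on the work surface. World frame = base frame: x ahead of the robot, y to its left, z up, the work surface at z = 0. Lengths are in m, angles in rad, forces in N, time in s.
With the tool pointing down it reaches from about 0.425 to 0.925 m from the base axis. Payload 6.8 kg.
Tool frame: the origin (TCP) lies midway between the tips of the shut fingers; the grasp point (between the pads) lies 19 mm behind it; z points along the fingers, y is the direction in which the jaws open and shut (so a half turn about z gives the same grasp; the last joint's range is limited). The gripper opens to 85 mm and grips with 20 to 120 N. Pads are 22 mm wide; open, the fingers measure 114 mm over their backs; the gripper's body (76 mm by 85 mm) begins 54 mm behind the grasp point. The pads swing forward as they close: fully open they stand 13 mm farther back than shut.
Start: joints at [1.124, 0.477, 0.022, 1.555, -0.011, 1.109, -0.083], TCP at [0.224, -0.637, 0.231] pointing down, gripper open.
Joint ranges: [-2.96, 2.96], [-0.34, 2.1], [-1.41, 1.46], [0.24, 2.44], [-1.37, 4.51], [0.17, 1.92], [-2.96, 2.96]. Speed limits (rad/s): [2.39, 2.39, 3.14, 3.14, 3.14, 3.14, 3.14].

INTERFACE

Orientations are given as a unit quaternion [w, x, y, z].
In Python, from station import readout, eyes, ticket gives the robot as it stands. The module is installed in compiled form; this text tells all that it offers.
- The arm moves only by the shell command python3 -m crank 'ROWS' [FORCE]. ROWS is JSON, a list of rows, each an object of numbers: "jaw": the opening in per cent of the stroke, from 0 (shut) to 100 (fully open); "x", "y", "z": the shift along the tool's x, y, z in mm; "ax", "ay", "az": the turn, a rotation vector about the tool's x, y, z in degrees. In form: [{"jaw": .., "x": .., "y": .., "z": .., "ax": .., "ay": .., "az": ..}, ...]. A call has 1 to 12 rows; each row shifts and turns the commanded pose from where the row before left it, along the tool's axes as they then stand; what a row does not reach is not made up. A row lasts 1/8 s, in which the tool goes at most 62.5 mm and 10.7 degrees, less where a joint would pass 70% of its speed; a pose out of reach is approached as far as the arm can. A call with a gripper value outside its range is refused whole. The fingers move at their own pace and stop on an object; FORCE is the grip in N (left out, the last holds). Time passes only in rows, so rows that do not move let the fingers close. It gives the time, the measured TCP pose, the force and the opening at its end, in the units of the state.
- readout.get_obs(): the state, without advancing time (a new reading comes with each control period).
- eyes.read_camera(name): name is "scene" or "top" or "wrist"; returns (picture, depth): 420x560x3 uint8, red, green, blue; 420x560 float32, m along the optical axis (not along the pixel's ray), 0 where there is no reading.
- eyes.calibration(name): a dict with "fx", "fy", "cx", "cy" (pixels), "R" (3x3) and "t" (3): a world point X has camera coordinates R X + t. Camera axes: x right, y down, z forward; pixel columns grow to the right and rows downward; lengths in m; the calibration is good to about 2 mm. A picture is of the moment at which its call begins: read the wrist's pose just before it. calibration takes no time and is no camera call; for the wrist camera it gives the pose at the moment of the call.
- ticket.hand_in(): hands the job in, once; it reports no verdict.
The state is a dict: "t": time; "q": joint angles; "joint_vel": joint speeds; "joint_torque": joint torques, N m; "eef_pos": TCP position; "tool_rot": TCP orientation; "contact_force": force on the tool from outside, world axes, zero at the start; "torque": the same for the moment, N m; "gripper_width": opening from 0.0 (shut) to 1.0 (fully open).
Only numpy, scipy, OpenCV 4.12 (cv2) and the standard library are available. Lean on these libraries where they do the work, as an engineer would, in place of code of your own. Each camera call takes 0.05 s, during which the arm holds its last target. There are 200 camera calls.

TASK

Load the kit tray: set the bearing housing upright in the middle of the bay next to the tray's handle with its long foot running across the tray, put the round cover boss-up and centred on top of the housing, and lay the bearing flat in the middle of the bay at the other end. Only when these three are in place, stand the taller of the two shafts in the centre of the middle bay, between the housing and the bearing. Knock nothing over, leave the shorter shaft and the tape roll where they are, and let go of everything.

Things in the scene. Friction and masses are not known exactly. Their poses are not given: they have to be found in the camera images.
- tray: Fixed kit tray, grey floor, white rim, 256 mm long (x) by 108 mm wide (y); floor 4 mm thick; rim and two cross dividers 9 mm high over the desk, 4 mm thick. Three bays in a row along x, each 80 x 100 mm inside, centres at x = +84 (next to the handle), 0 and -84 mm, y = 0. Black loop handle sticks out 36 mm beyond the +x end, under 12 mm high. Origin: underside, tray centre, z up. Any yaw.
- housing: Aluminium bearing housing, 44 mm tall: oblong foot 44 mm (x) by 72 mm (y), 10 mm thick, with a round body 42 mm in diameter from 10 to 44 mm height, flat top with a dark bore mark (the bore is closed: nothing goes in). Origin: centre of the underside. Starts upright on the desk at any yaw. About 0.25 kg.
- cover: Aluminium round cover: flange 48 mm in diameter, 10 mm thick, with a boss 20 mm in diameter on top of it from 10 to 32 mm height, and four small dark bolt heads around the boss. Origin: centre of the underside. Starts flat on the desk, boss up. About 0.09 kg.
- bearing: Steel bearing, a thick plain ring 46 mm outside, 24 mm inside, 26 mm tall. Origin: centre of the underside. Starts flat on the desk. About 0.18 kg.
- shaft: The taller steel shaft, standing upright, 120 mm tall: foot disc 44 mm in diameter and 10 mm thick, stem 24 mm in diameter from 10 to 100 mm height, 18 mm spigot from 100 to 120 mm. Origin: centre of the underside. About 0.45 kg.
- short_shaft: Spare shorter steel shaft, to be left alone, standing upright, 60 mm tall: foot disc 44 mm in diameter and 10 mm thick, stem 24 mm to 40 mm height, 18 mm spigot to 60 mm. Origin: centre of the underside. 
- tape: Cardboard-brown roll of packing tape lying flat, to be left alone: ring 68 mm outside, 50 mm inside, 24 mm tall. Origin: centre of the underside. 
Things that resemble listed ones, but are neither listed nor needed, are in the scene too. What is shaped like the cover but green or red is not meant.

How it is judged:
On the way, in this order (a step that is already met when the one before it is completed fails the run):
1. housing, cover and bearing are in their places while the taller shaft is still away from the tray (x of housing in the frame of tray between 0.069 and 0.099 m and y of housing in the frame of tray between -0.015 and 0.015 m and z of each of housing, bearing in the frame of tray below 0.008 m and angle between each of housing, bearing, cover's own z axis and vertical below 0.1 rad and angle between the y axis of housing and the y axis of tray, either way round below 0.25 rad and x of bearing in the frame of tray between -0.099 and -0.069 m and y of bearing in the frame of tray between -0.015 and 0.015 m and horizontal distance between cover and housing below 0.009 m and z of cover in the frame of housing between 0.04 and 0.048 m and horizontal distance between shaft and tray above 0.15 m), for 0.2 s.
2. the taller shaft stands in the middle bay (x of shaft in the frame of tray between -0.015 and 0.015 m and y of shaft in the frame of tray between -0.015 and 0.015 m and z of shaft in the frame of tray below 0.008 m and angle between shaft's own z axis and vertical below 0.1 rad), for 0.2 s.
At the end, for the whole second after the job is handed in: Housing, taller shaft and bearing upright on the tray floor within 15 mm (each way) of the handle, middle and far bay's centre; housing foot within 0.25 rad of square across; cover flat, boss up, within 9 mm of the housing's axis on its top; all at rest (all of step 2 and x of housing in the frame of tray between 0.069 and 0.099 m and y of housing in the frame of tray between -0.015 and 0.015 m and z of each of housing, bearing in the frame of tray below 0.008 m and angle between each of housing, bearing, cover's own z axis and vertical below 0.1 rad and angle between the y axis of housing and the y axis of tray, either way round below 0.25 rad and x of bearing in the frame of tray between -0.099 and -0.069 m and y of bearing in the frame of tray between -0.015 and 0.015 m and horizontal distance between cover and housing below 0.009 m and z of cover in the frame of housing between 0.04 and 0.048 m and linear speed of each of housing, cover, bearing, shaft below 0.01 m/s and angular speed of each of housing, cover, bearing, shaft below 0.1 rad/s); the robot touches nothing.
It fails at once if the shorter shaft is moved more than 15 mm or knocked over (distance of short_shaft from where it was at the start of the episode above 0.015 m or angle between short_shaft's own z axis and vertical above 0.4 rad).
It fails at once if the tape roll is moved more than 15 mm or knocked over (distance of tape from where it was at the start of the episode above 0.015 m or angle between tape's own z axis and vertical above 0.4 rad).
It fails at once if a kit part is knocked over (angle between any of housing, cover, bearing, shaft's own z axis and vertical above 0.7 rad).
It also fails if it takes over 109 s, if anything falls off the work surface, if the arm or the gripper's body presses on something with over 40 N, if the wrist force passes 120 N, or if a joint passes its speed limit or range.

## Working session

There is one attempt and no reset: what is moved stays moved. The work goes in short steps, Python scripts to look and compute and a shell command to move; the robot and the scene stay as the last step left them, time stands still between calls to the robot, and variables do not carry over. Pictures are saved under pics/ and viewed, about 12 in all and at most 16, crops included, and the job is handed in when it is done.

```bash
mkdir -p pics; cat > h.py <<'E'
import numpy as np, cv2
from station import readout, eyes
def snap(n,f):
    p,d=eyes.read_camera(n); c=eyes.calibration(n)
    cv2.imwrite(f'pics/{f}.png',cv2.cvtColor(p,cv2.COLOR_RGB2BGR)); np.savez(f'pics/{f}.npz',p=p,d=d,**{k:np.array(v) for k,v in c.items()})
    return p,d,c
def load(f):
    z=np.load(f'pics/{f}.npz'); return z['p'],z['d'],z
def ray(c,u,v,h):
    R=np.array(c['R']);t=np.array(c['t']);C=-R.T@t
    r=R.T@np.array([(u-c['cx'])/c['fx'],(v-c['cy'])/c['fy'],1.0])
    return C+r*(h-C[2])/r[2]
def cloud(d,c):
    v,u=np.mgrid[:d.shape[0],:d.shape[1]]
    P=np.stack([(u-c['cx'])/c['fx']*d,(v-c['cy'])/c['fy']*d,d],-1)
    return (P-np.array(c['t']))@np.array(c['R'])
E
python3 - <<'E'
from h import *
for n in('top','scene','wrist'):
    p,d,c=snap(n,n+'0'); print(n,(d>0).mean(), -np.array(c['R']).T@np.array(c['t']))
print(readout.get_obs())
E
```

```text
top 0.9964115646258503 [ 0.26625983 -0.03821588  1.06348264]
scene 0.9959651360544217 [1.16798693 0.23855288 0.69037235]
wrist 0.9959183673469387 [ 0.30343986 -0.60803208  0.37368053]
{'t': 0.15, 'q': array([ 1.1239107 ,  0.47761147,  0.02231502,  1.55619562, -0.01148917,
        1.10928711, -0.08308534]), 'joint_vel': array([-0.00212282, -0.00252228, -0.00085409, -0.0037824 , -0.00084247,
       -0.00079502,  0.00032143]), 'joint_torque': array([ 3.16290440e-03, -5.96921110e+01,  1.61036767e+00, -2.81487358e+01,
        1.26344722e-02,  6.56652963e-03,  1.79827259e-05]), 'eef_pos': array([ 0.22419535, -0.63621186,  0.23055973]), 'tool_rot': array([-6.67977443e-04,  9.85681540e-01,  1.68616220e-01, -1.60231606e-04]), 'contact_force': array([-0.32724852, -0.18283638,  0.33122695]), 'torque': array([ 0.04810785, -0.00192323,  0.0091129 ]), 'gripper_width': 0.9977973913900615}
```

View pics/top0.png

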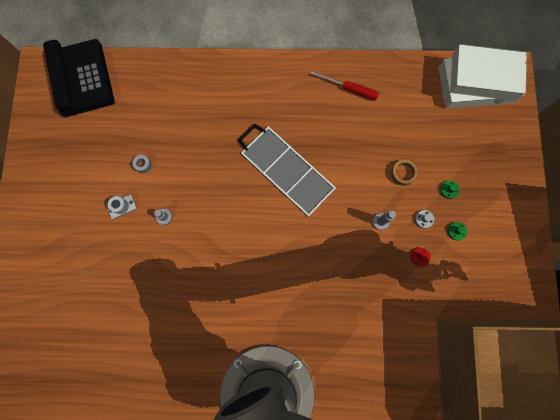

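View pics/scene0.png

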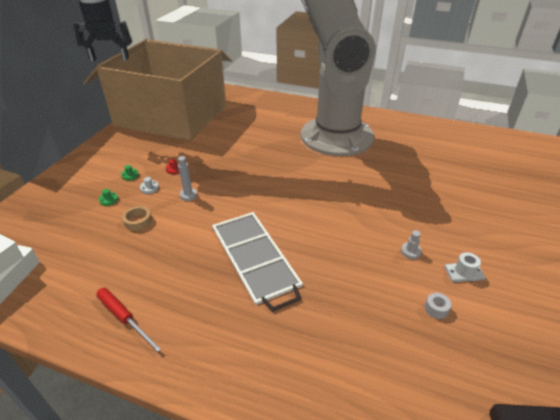

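Top view: the tray is at (288,170) with its handle at the upper left (252,137). The bearing is at (141,163), the housing at (120,206) and the short shaft at (163,215). The tall shaft is at (384,220) and the tape at (404,172). Four parts have the cover's shape: silver (425,218), green (450,189) and (457,231), red (420,257). Only the silver one fits. I'll confirm that in a crop and measure everything.

```bash
python3 - <<'E'
from h import *
p,d,c=load('top0'); P=cloud(d,c)
print({k:float(c[k]) for k in('fx','cx','cy')})
z=P[...,2]; m=((z>0.0045)&(z<0.2)).astype(np.uint8)
n,l,s,ce=cv2.connectedComponentsWithStats(m)
for i in range(1,n):
    if s[i,4]<60: continue
    q=P[l==i]; t=q[q[:,2]>q[:,2].max()-.004]
    print(ce[i].round(),s[i,4],'mean',q[:,:2].mean(0).round(3),'zmax',q[:,2].max().round(3),'topmean',t[:,:2].mean(0).round(4), len(t))
im=cv2.cvtColor(p,cv2.COLOR_RGB2BGR)
a=cv2.resize(im[150:270,360:480],(400,400),interpolation=2);b=cv2.resize(im[140:240,90:190],(400,400),interpolation=2)
cv2.imwrite('pics/crop1.png',np.hstack([a,b]))
# tray: white rim contour
g=((p.min(2)>150)).astype(np.uint8); g[:,:230]=0;g[:,345:]=0;g[:120]=0;g[225:]=0
k=cv2.findNonZero(g); r=cv2.minAreaRect(k); print(r)
bp=np.array([ray(c,*x,.009)[:2] for x in cv2.boxPoints(r)]); print(bp.round(4),bp.mean(0)); 
L=[np.linalg.norm(bp[i]-bp[(i+1)%4]) for i in range(4)]; print(L)
i=int(np.argmax(L[:2])); e=bp[(i+1)%4]-bp[i]; hd=ray(c,252,137,.01)[:2]-bp.mean(0); e=e*np.sign(e@hd); print('yaw tray',np.degrees(np.arctan2(e[1],e[0])))
E
```

```text
{'fx': 399.4384998616989, 'cx': 280.6214676105928, 'cy': 209.3402964906846}
[78. 77.] 4093 mean [0.826 0.542] zmax 0.075 topmean [0.8183 0.5903] 222
[483.  77.] 4610 mean [ 0.822 -0.563] zmax 0.096 topmean [ 0.8345 -0.5773] 337
[354.  88.] 411 mean [ 0.812 -0.228] zmax 0.03 topmean [ 0.8053 -0.2513] 40
[285. 169.] 1962 mean [ 0.579 -0.038] zmax 0.015 topmean [0.6159 0.0073] 109
[141. 164.] 235 mean [0.583 0.353] zmax 0.033 topmean [0.5827 0.3542] 19
[404. 172.] 329 mean [ 0.569 -0.359] zmax 0.029 topmean [ 0.5725 -0.3629] 47
[450. 189.] 256 mean [ 0.525 -0.481] zmax 0.037 topmean [ 0.5257 -0.4854] 11
[120. 206.] 489 mean [0.464 0.397] zmax 0.051 topmean [0.469  0.4029] 24
[163. 216.] 226 mean [0.438 0.283] zmax 0.064 topmean [0.4411 0.2853] 21
[383. 220.] 293 mean [ 0.433 -0.29 ] zmax 0.123 topmean [ 0.4357 -0.2946] 35
[425. 219.] 266 mean [ 0.444 -0.41 ] zmax 0.037 topmean [ 0.445  -0.4117] 20
[457. 231.] 276 mean [ 0.413 -0.495] zmax 0.035 topmean [ 0.4141 -0.4974] 31
[420. 257.] 279 mean [ 0.343 -0.394] zmax 0.037 topmean [ 0.3441 -0.3949] 18
[498. 369.] 10996 mean [ 0.075 -0.558] zmax 0.2 topmean [ 0.1341 -0.4715] 279
[270. 376.] 3720 mean [ 0.048 -0.009] zmax 0.2 topmean [0.055  0.0168] 19
((288.3171081542969, 170.19595336914062), (92.55158996582031, 39.23330307006836), 43.02506637573242)
[[ 0.6209  0.0838]
 [ 0.7058  0.0118]
 [ 0.5269 -0.1758]
 [ 0.4469 -0.1035]] [ 0.57512672 -0.04593668]
[np.float64(0.11137611596910246), np.float64(0.2592176288473468), np.float64(0.1078090679808061), np.float64(0.25567520669280513)]
yaw tray 46.34568360143915
```

View pics/crop1.png

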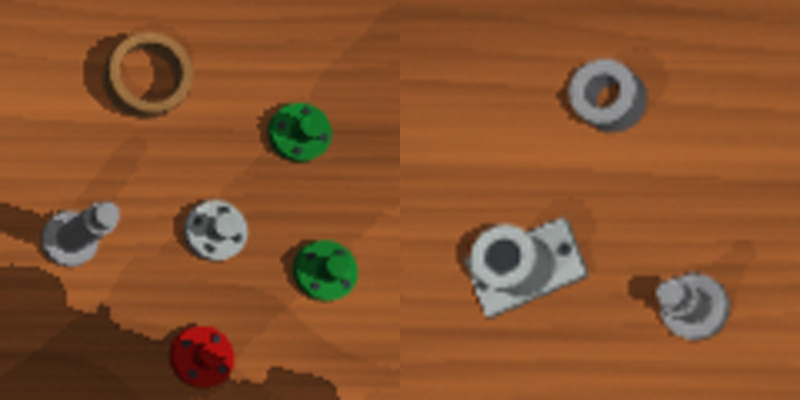

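Confirmed: the silver part with four dark bolt heads at crop (215,228), top image (425,218), is the cover; the other three are green or red. Next I need the housing yaw and a helper for the moves.

```bash
cat >> h.py <<'E'
from scipy.spatial.transform import Rotation as Ro
def plan(*wps):
    """world waypoints (x,y,z[m],theta deg of tool x); prints per waypoint: turn (tool deg), then shift in the turned axes (mm)"""
    o=readout.get_obs(); q=o['tool_rot']; R=Ro.from_quat([q[1],q[2],q[3],q[0]]); p=o['eef_pos']
    m=R.as_matrix(); print('t',round(o['t'],2),'pos',(p*1e3).round(1),'th',round(float(np.degrees(np.arctan2(m[1,0],m[0,0]))),2),'w',round(o['gripper_width'],3),'F',np.round(o['contact_force'],1))
    for w in wps:
        a=np.radians(w[3]); T=Ro.from_matrix(np.array([[np.cos(a),np.sin(a),0],[np.sin(a),-np.cos(a),0],[0,0,-1]]))
        r=(R.inv()*T).as_rotvec(degrees=True); s=T.inv().apply(np.array(w[:3])-p)*1e3
        print('turn',r.round(1),'then shift',s.round(1)); R=T;p=np.array(w[:3])
E
python3 - <<'E'
from h import *
p,d,c=load('top0'); P=cloud(d,c); hsv=cv2.cvtColor(p,cv2.COLOR_RGB2HSV)
g=((hsv[...,1]<60)&(hsv[...,2]>60)).astype(np.uint8)
n,l,s,ce=cv2.connectedComponentsWithStats(g)
for nm,u,v,h in(('housing',120,206,.01),('bearing',141,163,.026),('cover',425,218,.01),('shaft',384,222,.01),('short',163,216,.01)):
    i=min((k for k in range(1,n) if s[k,4]>80),key=lambda k:np.hypot(*(ce[k]-[u,v])))
    cn=max(cv2.findContours((l==i).astype(np.uint8),0,1)[0],key=len)[:,0]
    W=np.array([ray(c,*x,h)[:2] for x in cn]); r=cv2.minAreaRect((W*1e3).astype(np.float32)); print(nm,s[i],r)
plan((.5,-.2,.24,19.4),(.47,.35,.24,19.4))
E
```

```text
housing [107 195  30  24 449] ((471.0948791503906, 404.6552429199219), (57.45217514038086, 71.56364440917969), 24.497241973876953)
bearing [132 155  19  18 224] ((581.1278686523438, 351.1457824707031), (52.552001953125, 43.60945510864258), 48.7335090637207)
cover [416 210  18  18 237] ((444.9954833984375, -411.8343505859375), (45.173553466796875, 46.65823745727539), 87.37061309814453)
shaft [373 211  23  19 203] ((444.16619873046875, -301.3446044921875), (42.40858840942383, 64.86398315429688), 52.58599853515625)
short [154 208  18  17 226] ((440.4090576171875, 286.7518615722656), (44.72034454345703, 43.299530029296875), 23.452922821044922)
t 0.15 pos [ 224.2 -636.2  230.6] th 19.41 w 0.998 F [-0.3 -0.2  0.3]
turn [-0.1  0.   0. ] then shift [ 405.  -319.8   -9.4]
turn [0. 0. 0.] then shift [ 154.4 -528.7    0. ]
```

```bash
python3 -m crank '[{"x":45,"y":-35.5},{"x":45,"y":-35.5},{"x":45,"y":-35.5},{"x":45,"y":-35.5},{"x":45,"y":-35.5},{"x":45,"y":-35.5},{"x":45,"y":-35.5},{"x":45,"y":-35.5},{"x":45,"y":-35.5},{}]'; python3 -m crank '[{"x":15.4,"y":-52.9},{"x":15.4,"y":-52.9},{"x":15.4,"y":-52.9},{"x":15.4,"y":-52.9},{"x":15.4,"y":-52.9},{"x":15.4,"y":-52.9},{"x":15.4,"y":-52.9},{"x":15.4,"y":-52.9},{"x":15.4,"y":-52.9},{"x":15.4,"y":-52.9},{}]'; python3 -m crank '[{"az":-10.5},{"az":-10.5},{"az":-10.5},{"az":-10.5},{"az":-10.5},{"az":-10.5},{"az":-10.5},{"az":-10.5},{"az":-10.5},{}]'; python3 - <<'E'
from h import *
snap('wrist','w1'); plan((.464,.397,.1,114.5)); print(readout.get_obs()['q'])
E
```

```text
t 0.2 pos [ 224.2 -636.3  230.7] th 19.41 w 1.002 F [-0.  -0.1  0.3]
turn [ -0.1  -0.1 -95.1] then shift [840.8 646.7 130.7]
[ 1.12389262  0.47750878  0.02234022  1.55604134 -0.01149099  1.10929761
 -0.08311768]schema error: expected keys jaw, x, y, z, ax, ay, az
schema error: expected keys jaw, x, y, z, ax, ay, az
schema error: expected keys jaw, x, y, z, ax, ay, az
```

View pics/w1.png

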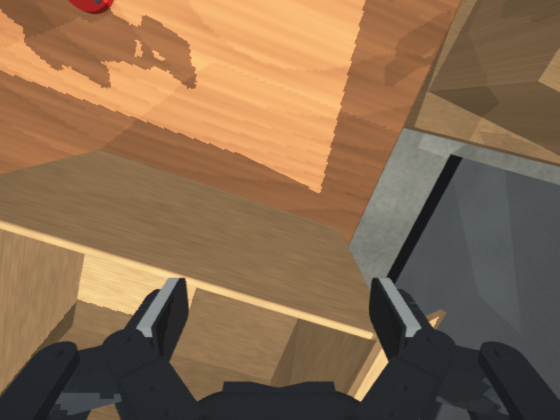

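The first call was refused because every row needs all seven keys. The wrist view shows the gripper above the carton, so I'll lift first.

```bash
cat >> h.py <<'E'
def rows(w,n):
    """n equal rows from here to world waypoint w, turn shared out evenly"""
    o=readout.get_obs(); q=o['tool_rot']; R=Ro.from_quat([q[1],q[2],q[3],q[0]]); p=o['eef_pos']
    a=np.radians(w[3]); T=Ro.from_matrix(np.array([[np.cos(a),np.sin(a),0],[np.sin(a),-np.cos(a),0],[0,0,-1]]))
    r=(R.inv()*T).as_rotvec()/n; D=(np.array(w[:3])-p)*1e3/n; print('turn/row',np.degrees(r).round(1))
    for i in range(n): print(R.inv().apply(D).round(0)); R=R*Ro.from_rotvec(r)
E
python3 -m crank '[{"jaw":100,"x":0,"y":0,"z":-55,"ax":0,"ay":0,"az":0},{"jaw":100,"x":45,"y":-35,"z":-25,"ax":0,"ay":0,"az":0},{"jaw":100,"x":45,"y":-35,"z":0,"ax":0,"ay":0,"az":0},{"jaw":100,"x":45,"y":-35,"z":0,"ax":0,"ay":0,"az":0},{"jaw":100,"x":45,"y":-35,"z":0,"ax":0,"ay":0,"az":0},{"jaw":100,"x":45,"y":-35,"z":0,"ax":0,"ay":0,"az":0},{"jaw":100,"x":45,"y":-35,"z":0,"ax":0,"ay":0,"az":0},{"jaw":100,"x":45,"y":-35,"z":0,"ax":0,"ay":0,"az":0},{"jaw":100,"x":45,"y":-35,"z":0,"ax":0,"ay":0,"az":0},{"jaw":100,"x":45,"y":-35,"z":0,"ax":0,"ay":0,"az":0},{"jaw":100,"x":0,"y":0,"z":0,"ax":0,"ay":0,"az":0}]'
python3 -c "
from h import *
plan();rows((.47,.37,.22,114.5),11)"
```

```text
t: 1.58
eef_pos: [0.504, -0.1995, 0.3113]
tool_rot: [-0.001, 0.985, 0.173, 0.001]
contact_force: [-0.5, -1.3, -0.0]
gripper_width: 1.002
t 1.57 pos [ 504.  -199.5  311.3] th 19.93 w 1.002 F [-0.5 -1.3 -0. ]
turn/row [ 0.  -0.  -8.6]
[ 15. -50.   8.]
[ 22. -47.   8.]
[ 29. -43.   8.]
[ 35. -38.   8.]
[ 40. -33.   8.]
[ 45. -26.   8.]
[ 48. -19.   8.]
[ 50. -12.   8.]
[52. -4.  8.]
[52.  4.  8.]
[51. 11.  8.]
```

```bash
python3 -m crank '[{"jaw":100,"x":15,"y":-50,"z":8,"ax":0,"ay":0,"az":-8.6},{"jaw":100,"x":22,"y":-47,"z":8,"ax":0,"ay":0,"az":-8.6},{"jaw":100,"x":29,"y":-43,"z":8,"ax":0,"ay":0,"az":-8.6},{"jaw":100,"x":35,"y":-38,"z":8,"ax":0,"ay":0,"az":-8.6},{"jaw":100,"x":40,"y":-33,"z":8,"ax":0,"ay":0,"az":-8.6},{"jaw":100,"x":45,"y":-26,"z":8,"ax":0,"ay":0,"az":-8.6},{"jaw":100,"x":48,"y":-19,"z":8,"ax":0,"ay":0,"az":-8.6},{"jaw":100,"x":50,"y":-12,"z":8,"ax":0,"ay":0,"az":-8.6},{"jaw":100,"x":52,"y":-4,"z":8,"ax":0,"ay":0,"az":-8.6},{"jaw":100,"x":52,"y":4,"z":8,"ax":0,"ay":0,"az":-8.6},{"jaw":100,"x":51,"y":11,"z":8,"ax":0,"ay":0,"az":-8.6},{"jaw":100,"x":0,"y":0,"z":0,"ax":0,"ay":0,"az":0}]'
python3 - <<'E'
from h import *
p,d,c=snap('wrist','w2'); plan((.464,.397,.1,114.5))
R,t=np.array(c['R']),np.array(c['t'])
for X in ((.464,.397,.044),(.581,.352,.026),(.44,.286,.01)):
    k=R@np.array(X)+t; print(k[0]/k[2]*c['fx']+c['cx'],k[1]/k[2]*c['fy']+c['cy'])
E
```

```text
t: 3.08
eef_pos: [0.4723, 0.3686, 0.2224]
tool_rot: [-0.002, 0.542, 0.84, 0.0]
contact_force: [0.1, -0.7, -0.4]
gripper_width: 1.004
t 3.12 pos [473.5 366.  222.5] th 114.11 w 0.996 F [-1.4 -0.6  0.2]
turn [-0.1 -0.  -0.4] then shift [ 32.1   4.2 122.5]
281.9040406885438 159.27895659062028
358.49607677010397 234.2304788028123
225.28688187334404 231.19479979642404
```

View pics/w2.png

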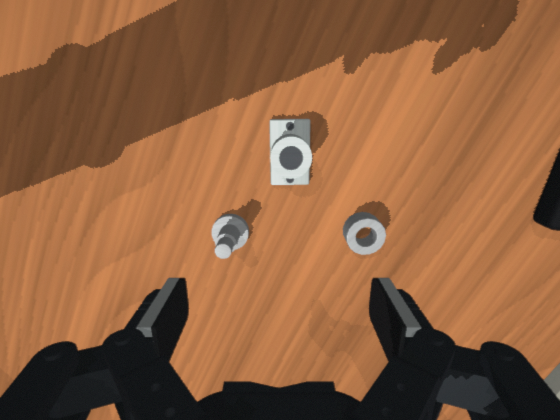

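The wrist view shows the housing with its bore at (291,157), its foot already square to the jaws. The bearing is at (365,235) and the short shaft's foot at (230,232). I'll measure from this view.

```bash
python3 - <<'E'
from h import *
p,d,c=load('w2')
hsv=cv2.cvtColor(p,cv2.COLOR_RGB2HSV); g=((hsv[...,1]<60)&(hsv[...,2]>50)).astype(np.uint8); g[270:]=0; g[:,450:]=0
n,l,s,ce=cv2.connectedComponentsWithStats(g)
for i in range(1,n):
    if s[i,4]<200: continue
    W=lambda h:cv2.minAreaRect((np.array([ray(c,*x,h)[:2] for x in max(cv2.findContours((l==i).astype(np.uint8),0,1)[0],key=len)[:,0]])*1e3).astype(np.float32))
    print(ce[i],W(.01),W(.026)[0])
g2=(p.max(2)<75).astype(np.uint8);g2[:140]=0;g2[175:]=0;g2[:,270:312][:]=g2[:,270:312];g2[:,:270]=0;g2[:,312:]=0
n,l,s,ce=cv2.connectedComponentsWithStats(g2);i=1+np.argmax(s[1:,4]);print('bore',ce[i],s[i],ray(c,*ce[i],.044))
b=ray(c,*ce[i],.044); plan((b[0],b[1],.1,114.5),(b[0],b[1],.008,114.5))
E
```

```text
[289.75321726 151.30431491] ((472.287353515625, 402.79229736328125), (45.79498291015625, 71.04578399658203), 24.07891845703125) (470.8208923339844, 404.60211181640625)
[363.89055118 233.03700787] ((593.3720092773438, 351.93438720703125), (47.469234466552734, 56.246856689453125), 51.92008590698242) (586.45849609375, 356.03216552734375)
[228.93909465 234.18683128] ((447.8122253417969, 281.89984130859375), (43.797142028808594, 57.434932708740234), 24.087865829467773) (447.4466857910156, 289.14801025390625)Traceback (most recent call last):
  File "<stdin>", line 10, in <module>
    return _wrapfunc(a, 'argmax', axis=axis, out=out, **kwds)
    return bound(*args, **kwds)
ValueError: attempt to get argmax of an empty sequence
```

```bash
python3 - <<'E'
from h import *
p,d,c=load('w2'); print(ray(c,291,157,.044))
plan((.472,.4025,.1,114.1),(.472,.4025,.008,114.1))
E
```

```text
[0.47138764 0.40280012 0.044     ]
t 3.12 pos [473.5 366.  222.5] th 114.11 w 0.996 F [-1.4 -0.6  0.2]
turn [-0.1 -0.   0. ] then shift [ 33.9  13.5 122.5]
turn [0. 0. 0.] then shift [ 0.  0. 92.]
```

```bash
python3 -m crank '[{"jaw":100,"x":17,"y":6.8,"z":40,"ax":0,"ay":0,"az":0},{"jaw":100,"x":17,"y":6.7,"z":40,"ax":0,"ay":0,"az":0},{"jaw":100,"x":0,"y":0,"z":42.5,"ax":0,"ay":0,"az":0},{"jaw":100,"x":0,"y":0,"z":0,"ax":0,"ay":0,"az":0}]'
python3 -c "
from h import *
plan((.4715,.4028,.1,114.1),(.4715,.4028,.008,114.1))"
```

```text
t: 3.62
eef_pos: [0.4722, 0.3977, 0.0978]
tool_rot: [-0.0, 0.546, 0.838, -0.004]
contact_force: [0.2, -0.6, 0.5]
gripper_width: 0.999
t 3.62 pos [472.2 397.7  97.8] th 113.84 w 0.999 F [ 0.2 -0.6  0.5]
turn [-0.4  0.2 -0.3] then shift [ 4.9  1.5 -2.2]
turn [0. 0. 0.] then shift [ 0.  0. 92.]
```

```bash
python3 -m crank '[{"jaw":100,"x":4,"y":1.5,"z":45,"ax":0,"ay":0,"az":0},{"jaw":100,"x":0,"y":0,"z":30,"ax":0,"ay":0,"az":0},{"jaw":100,"x":0,"y":0,"z":15,"ax":0,"ay":0,"az":0},{"jaw":100,"x":0,"y":0,"z":0,"ax":0,"ay":0,"az":0}]'
python3 -m crank '[{"jaw":0,"x":0,"y":0,"z":0,"ax":0,"ay":0,"az":0},{"jaw":0,"x":0,"y":0,"z":0,"ax":0,"ay":0,"az":0},{"jaw":0,"x":0,"y":0,"z":0,"ax":0,"ay":0,"az":0},{"jaw":0,"x":0,"y":0,"z":0,"ax":0,"ay":0,"az":0},{"jaw":0,"x":0,"y":0,"z":0,"ax":0,"ay":0,"az":0},{"jaw":0,"x":0,"y":0,"z":0,"ax":0,"ay":0,"az":0}]' 50
python3 -c "
from h import *
plan()"
```

```text
t: 4.12
eef_pos: [0.4731, 0.4055, 0.0115]
tool_rot: [0.0, 0.545, 0.838, 0.0]
contact_force: [0.1, -0.9, 0.6]
gripper_width: 1.0
t: 4.88
eef_pos: [0.4726, 0.4066, 0.0121]
tool_rot: [0.0, 0.545, 0.839, 0.001]
contact_force: [-0.6, -1.9, 6.6]
gripper_width: 0.478
t 4.88 pos [472.6 406.6  12.1] th 114.01 w 0.478 F [-0.6 -1.9  6.6]
```

```bash
python3 -m crank '[{"jaw":0,"x":0,"y":0,"z":-30,"ax":0,"ay":0,"az":0},{"jaw":0,"x":0,"y":0,"z":-60,"ax":0,"ay":0,"az":0},{"jaw":0,"x":0,"y":0,"z":-60,"ax":0,"ay":0,"az":0},{"jaw":0,"x":0,"y":0,"z":-60,"ax":0,"ay":0,"az":0},{"jaw":0,"x":0,"y":0,"z":-60,"ax":0,"ay":0,"az":0},{"jaw":0,"x":0,"y":0,"z":0,"ax":0,"ay":0,"az":0}]'
python3 -c "
from h import *
plan();rows((.60,-.03,.28,136.3),9)"
```

```text
t: 5.62
eef_pos: [0.4734, 0.4086, 0.2867]
tool_rot: [0.001, 0.545, 0.839, 0.005]
contact_force: [-0.7, -0.0, -2.3]
gripper_width: 0.478
t 5.62 pos [473.4 408.6 286.7] th 114.02 w 0.478 F [-0.7 -0.  -2.3]
turn/row [ 0.1 -0.  -2.5]
[-50.  -7.   1.]
[-50.  -9.   1.]
[-49. -11.   1.]
[-49. -13.   1.]
[-48. -16.   1.]
[-48. -18.   1.]
[-47. -20.   1.]
[-46. -22.   1.]
[-45. -24.   1.]
```

```bash
python3 -m crank '[{"jaw":0,"x":-50,"y":-8,"z":0,"ax":0,"ay":0,"az":-2.5},{"jaw":0,"x":-50,"y":-9,"z":0,"ax":0,"ay":0,"az":-2.5},{"jaw":0,"x":-49,"y":-11,"z":0,"ax":0,"ay":0,"az":-2.5},{"jaw":0,"x":-49,"y":-13,"z":0,"ax":0,"ay":0,"az":-2.5},{"jaw":0,"x":-48,"y":-16,"z":0,"ax":0,"ay":0,"az":-2.5},{"jaw":0,"x":-48,"y":-18,"z":0,"ax":0,"ay":0,"az":-2.5},{"jaw":0,"x":-47,"y":-20,"z":0,"ax":0,"ay":0,"az":-2.5},{"jaw":0,"x":-46,"y":-22,"z":0,"ax":0,"ay":0,"az":-2.5},{"jaw":0,"x":-45,"y":-24,"z":0,"ax":0,"ay":0,"az":-2.5},{"jaw":0,"x":0,"y":0,"z":0,"ax":0,"ay":0,"az":0},{"jaw":0,"x":0,"y":0,"z":0,"ax":0,"ay":0,"az":0}]'
python3 - <<'E'
from h import *
plan(); snap('wrist','w3')
E
```

```text
t: 7.0
eef_pos: [0.5971, -0.0332, 0.2796]
tool_rot: [-0.001, 0.371, 0.929, -0.0]
contact_force: [-0.5, 1.9, -2.4]
gripper_width: 0.475
t 7.0 pos [597.1 -33.2 279.6] th 136.5 w 0.475 F [-0.5  1.9 -2.4]
```

View pics/w3.png

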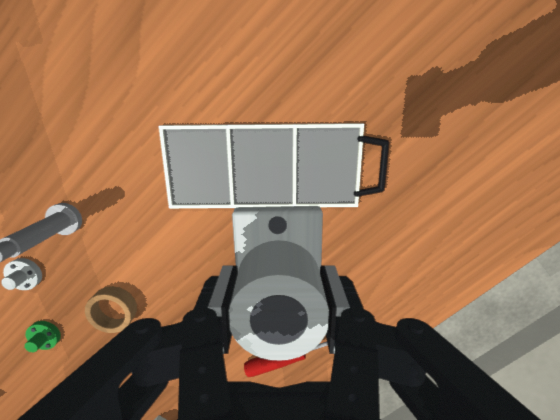

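```bash
python3 - <<'E'
from h import *
p,d,c=load('w3')
g=(p.min(2)>150).astype(np.uint8); g[:,:150]=0;g[:,372:]=0;g[:115]=0;g[212:]=0
g[206:,230:325]=0
k=cv2.findNonZero(g); r=cv2.minAreaRect(k); print(r)
hull=cv2.convexHull(k)[:,0]; W=(np.array([ray(c,*x,.009)[:2] for x in hull])*1e3).astype(np.float32); r=cv2.minAreaRect(W); print('tray',r)
g2=((p.max(2)<90)&(p.max(2)>20)).astype(np.uint8);g2[:290]=0;g2[345:]=0;g2[:,:242]=0;g2[:,318:]=0
n,l,s,ce=cv2.connectedComponentsWithStats(g2)
for i in range(1,n):
    if s[i,4]>200:
        b=ray(c,*ce[i],.3116); R=np.array([np.cos(np.radians(136.5)),np.sin(np.radians(136.5))]); dd=(b[:2]-[.5971,-.0332])*1e3
        x,y,w,h=s[i,:4]; print(ce[i],s[i],'bb',x+w/2,y+h/2,'held offset tool x',dd@R,'y',dd@[R[1],-R[0]])
e=np.array([np.cos(np.radians(46.3)),np.sin(np.radians(46.3))])
E
```

```text
((260.8723449707031, 165.71414184570312), (83.03348541259766, 205.01898193359375), 89.46949768066406)
tray ((577.9608764648438, -42.88926696777344), (257.55523681640625, 108.9062271118164), 47.12580490112305)
[278.81497797 315.98568282] [ 250  295   58   41 1816] bb 279.0 315.5 held offset tool x 1.5906948349324839 y 1.5521554851682495
```

```bash
python3 -c "
from h import *
plan((.635,.0145,.1,136.8),(.635,.0145,.018,136.8))"
```

```text
t 7.05 pos [597.2 -32.2 280. ] th 136.6 w 0.475 F [-0.4  1.4 -1.8]
turn [-0.  -0.1 -0.2] then shift [  4.4  59.9 180. ]
turn [0. 0. 0.] then shift [ 0.  0. 82.]
```

```bash
python3 -m crank '[{"jaw":0,"x":1.5,"y":20,"z":45,"ax":0,"ay":0,"az":0},{"jaw":0,"x":1.5,"y":20,"z":45,"ax":0,"ay":0,"az":0},{"jaw":0,"x":1.4,"y":20,"z":45,"ax":0,"ay":0,"az":0},{"jaw":0,"x":0,"y":0,"z":45,"ax":0,"ay":0,"az":0},{"jaw":0,"x":0,"y":0,"z":30,"ax":0,"ay":0,"az":0},{"jaw":0,"x":0,"y":0,"z":0,"ax":0,"ay":0,"az":0},{"jaw":0,"x":0,"y":0,"z":0,"ax":0,"ay":0,"az":0}]'
python3 -c "
from h import *
plan((.635,.0145,.0165,136.8))"
```

```text
t: 7.92
eef_pos: [0.6368, 0.0144, 0.0723]
tool_rot: [0.001, 0.37, 0.929, 0.001]
contact_force: [0.2, -0.0, -2.3]
gripper_width: 0.476
t 7.92 pos [636.8  14.4  72.3] th 136.58 w 0.476 F [ 0.2 -0.  -2.3]
turn [ 0.1  0.1 -0.2] then shift [ 1.4 -1.1 55.8]
```

```bash
python3 -m crank '[{"jaw":0,"x":1.4,"y":-1,"z":25,"ax":0,"ay":0,"az":0},{"jaw":0,"x":0,"y":0,"z":18,"ax":0,"ay":0,"az":0},{"jaw":0,"x":0,"y":0,"z":8,"ax":0,"ay":0,"az":0},{"jaw":0,"x":0,"y":0,"z":4,"ax":0,"ay":0,"az":0},{"jaw":0,"x":0,"y":0,"z":0,"ax":0,"ay":0,"az":0},{"jaw":0,"x":0,"y":0,"z":0,"ax":0,"ay":0,"az":0}]'
python3 -c "
from h import *
plan()"
```

```text
t: 8.68
eef_pos: [0.6348, 0.0134, 0.0163]
tool_rot: [0.0, 0.37, 0.929, 0.0]
contact_force: [0.3, 0.5, -1.3]
gripper_width: 0.479
t 8.68 pos [634.8  13.4  16.3] th 136.51 w 0.479 F [ 0.3  0.5 -1.3]
```

```bash
python3 -m crank '[{"jaw":80,"x":0,"y":0,"z":0,"ax":0,"ay":0,"az":0},{"jaw":80,"x":0,"y":0,"z":0,"ax":0,"ay":0,"az":0},{"jaw":80,"x":0,"y":0,"z":0,"ax":0,"ay":0,"az":0},{"jaw":80,"x":0,"y":0,"z":-20,"ax":0,"ay":0,"az":0},{"jaw":90,"x":0,"y":0,"z":-55,"ax":0,"ay":0,"az":0},{"jaw":100,"x":0,"y":0,"z":-60,"ax":0,"ay":0,"az":0},{"jaw":100,"x":0,"y":0,"z":-60,"ax":0,"ay":0,"az":0},{"jaw":100,"x":0,"y":0,"z":0,"ax":0,"ay":0,"az":0}]'
python3 -c "
from h import *
snap('wrist','w4')
plan((.584,.31,.21,136.5));rows((.584,.31,.21,125),6)"
```

```text
t: 9.68
eef_pos: [0.6375, 0.0147, 0.2182]
tool_rot: [0.005, 0.37, 0.929, 0.002]
contact_force: [0.1, 0.0, -0.8]
gripper_width: 0.998
t 9.72 pos [635.8  13.9 214.8] th 136.52 w 1.0 F [-0.6  0.7 -0.7]
turn [0.2 0.3 0. ] then shift [241.4 179.1   4.8]
turn/row [0.  0.  1.9]
[40. 30.  1.]
[41. 29.  1.]
[42. 27.  1.]
[43. 26.  1.]
[44. 24.  1.]
[45. 23.  1.]
```

View pics/w4.png

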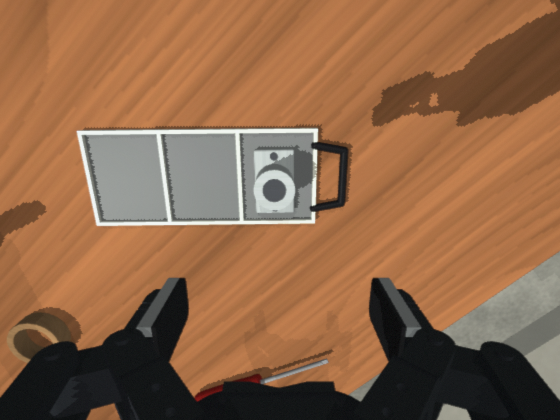

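The housing stands centred and square in the handle bay, with its bore at (273,190). I'll measure it now, as the cover target, and move on to the bearing.

```bash
python3 - <<'E'
from h import *
p,d,c=load('w4')
g=(p.min(2)>150).astype(np.uint8); g[:,:70]=0;g[:,322:]=0;g[:120]=0;g[230:]=0
hull=cv2.convexHull(cv2.findNonZero(g))[:,0]; W=(np.array([ray(c,*x,.009)[:2] for x in hull])*1e3).astype(np.float32); r=cv2.minAreaRect(W); print('tray',r)
b=ray(c,273,190,.048);print('bore',b)
a=np.radians(r[2]);e=np.array([np.cos(a),np.sin(a)]);dd=b[:2]*1e3-r[0];print('in tray',dd@e,dd@[-e[1],e[0]])
E
python3 -m crank '[{"jaw":100,"x":40,"y":30,"z":0,"ax":0,"ay":0,"az":1.9},{"jaw":100,"x":41,"y":29,"z":0,"ax":0,"ay":0,"az":1.9},{"jaw":100,"x":42,"y":27,"z":0,"ax":0,"ay":0,"az":1.9},{"jaw":100,"x":43,"y":26,"z":0,"ax":0,"ay":0,"az":1.9},{"jaw":100,"x":44,"y":24,"z":0,"ax":0,"ay":0,"az":1.9},{"jaw":100,"x":45,"y":23,"z":0,"ax":0,"ay":0,"az":1.9},{"jaw":100,"x":0,"y":0,"z":0,"ax":0,"ay":0,"az":0},{"jaw":100,"x":0,"y":0,"z":0,"ax":0,"ay":0,"az":0}]'
python3 - <<'E'
from h import *
p,d,c=snap('wrist','w5'); plan(); P=cloud(d,c)
hsv=cv2.cvtColor(p,cv2.COLOR_RGB2HSV); g=((hsv[...,1]<60)&(hsv[...,2]>50)).astype(np.uint8); g[275:]=0
n,l,s,ce=cv2.connectedComponentsWithStats(g)
for i in range(1,n):
    if s[i,4]<200: continue
    q=P[l==i]; t=q[(q[:,2]>.018)&(q[:,2]<.034)]
    print(ce[i],s[i],'zmax',np.percentile(q[:,2],98),'top mean',t.mean(0), len(t), cv2.minAreaRect((t[:,:2]*1e3).astype(np.float32)) if len(t)>5 else '')
E
```

```text
tray ((574.6280517578125, -44.02229309082031), (254.94009399414062, 107.81985473632812), 46.99275207519531)
bore [0.63151015 0.01259635 0.048     ]
in tray 80.20212965541887 -2.97696263541136
t: 10.72
eef_pos: [0.5827, 0.3091, 0.2098]
tool_rot: [-0.0, 0.461, 0.888, -0.001]
contact_force: [0.8, -0.4, 0.0]
gripper_width: 0.999
t 10.78 pos [583.3 308.2 209.9] th 125.04 w 1.001 F [-0.5 -0.5 -0.1]
[156.38568935 125.44037231] [ 128  103   54   45 1719] zmax 0.061489634752537776 top mean [0.4519239  0.29523024 0.02584477] 137 ((450.16949462890625, 293.3576354980469), (10.468931198120117, 23.633514404296875), 44.77434539794922)
[309.37681159 153.7726926 ] [ 287  131   46   46 1311] zmax 0.02813320553265364 top mean [0.58879287 0.35620195 0.02630673] 1193 ((589.5458374023438, 356.1405944824219), (44.98625946044922, 44.416656494140625), 35.394039154052734)
```

```bash
python3 -c "
from h import *
plan((.589,.356,.06,125))"
```

```text
t 10.78 pos [583.3 308.2 209.9] th 125.04 w 1.001 F [-0.5 -0.5 -0.1]
turn [-0.1  0.1  0. ] then shift [ 35.9  32.1 149.9]
```

```bash
python3 -m crank '[{"jaw":100,"x":18,"y":16,"z":50,"ax":0,"ay":0,"az":0},{"jaw":100,"x":18,"y":16,"z":50,"ax":0,"ay":0,"az":0},{"jaw":100,"x":0,"y":0,"z":50,"ax":0,"ay":0,"az":0},{"jaw":100,"x":0,"y":0,"z":0,"ax":0,"ay":0,"az":0},{"jaw":100,"x":0,"y":0,"z":0,"ax":0,"ay":0,"az":0}]'
python3 -c "
from h import *
plan((.589,.356,.004,125))"
```

```text
t: 11.4
eef_pos: [0.59, 0.3571, 0.0626]
tool_rot: [0.001, 0.462, 0.887, 0.001]
contact_force: [0.6, -0.2, 1.4]
gripper_width: 0.997
t 11.4 pos [590.  357.1  62.6] th 124.99 w 0.997 F [ 0.6 -0.2  1.4]
turn [ 0.1  0.  -0. ] then shift [-0.3 -1.5 58.6]
```

```bash
python3 -m crank '[{"jaw":100,"x":0,"y":-1.5,"z":35,"ax":0,"ay":0,"az":0},{"jaw":100,"x":0,"y":0,"z":15,"ax":0,"ay":0,"az":0},{"jaw":100,"x":0,"y":0,"z":8,"ax":0,"ay":0,"az":0},{"jaw":100,"x":0,"y":0,"z":0,"ax":0,"ay":0,"az":0},{"jaw":0,"x":0,"y":0,"z":0,"ax":0,"ay":0,"az":0},{"jaw":0,"x":0,"y":0,"z":0,"ax":0,"ay":0,"az":0},{"jaw":0,"x":0,"y":0,"z":0,"ax":0,"ay":0,"az":0},{"jaw":0,"x":0,"y":0,"z":0,"ax":0,"ay":0,"az":0},{"jaw":0,"x":0,"y":0,"z":0,"ax":0,"ay":0,"az":0},{"jaw":0,"x":0,"y":0,"z":0,"ax":0,"ay":0,"az":0}]' 50
python3 -c "
from h import *
plan((.589,.356,.2,125))"
```

```text
t: 12.65
eef_pos: [0.5877, 0.3574, 0.004]
tool_rot: [0.0, 0.461, 0.887, 0.0]
contact_force: [-1.0, -1.1, 4.2]
gripper_width: 0.524
t 12.65 pos [587.7 357.4   4. ] th 125.11 w 0.524 F [-1.  -1.1  4.2]
turn [0.1 0.  0.1] then shift [  -1.8    0.3 -196. ]
```

```bash
python3 -m crank '[{"jaw":0,"x":0,"y":0,"z":-30,"ax":0,"ay":0,"az":0},{"jaw":0,"x":0,"y":0,"z":-60,"ax":0,"ay":0,"az":0},{"jaw":0,"x":0,"y":0,"z":-60,"ax":0,"ay":0,"az":0},{"jaw":0,"x":0,"y":0,"z":0,"ax":0,"ay":0,"az":0}]'
python3 -c "
from h import *
plan();rows((.5186,-.1058,.155,137),9)"
```

```text
t: 13.15
eef_pos: [0.5896, 0.3596, 0.159]
tool_rot: [0.002, 0.461, 0.887, 0.005]
contact_force: [0.5, -0.2, -2.2]
gripper_width: 0.525
t 13.15 pos [589.6 359.6 159. ] th 125.11 w 0.525 F [ 0.5 -0.2 -2.2]
turn/row [ 0.1  0.  -1.3]
[-38. -36.   0.]
[-37. -37.   0.]
[-36. -38.   0.]
[-35. -39.   0.]
[-34. -40.   0.]
[-33. -40.   0.]
[-32. -41.   0.]
[-31. -42.   0.]
[-30. -43.   0.]
```

```bash
python3 -m crank '[{"jaw":0,"x":-38,"y":-36,"z":0,"ax":0,"ay":0,"az":-1.3},{"jaw":0,"x":-37,"y":-37,"z":0,"ax":0,"ay":0,"az":-1.3},{"jaw":0,"x":-36,"y":-38,"z":0,"ax":0,"ay":0,"az":-1.3},{"jaw":0,"x":-35,"y":-39,"z":0,"ax":0,"ay":0,"az":-1.3},{"jaw":0,"x":-34,"y":-40,"z":0,"ax":0,"ay":0,"az":-1.3},{"jaw":0,"x":-33,"y":-40,"z":0,"ax":0,"ay":0,"az":-1.3},{"jaw":0,"x":-32,"y":-41,"z":0,"ax":0,"ay":0,"az":-1.3},{"jaw":0,"x":-31,"y":-42,"z":0,"ax":0,"ay":0,"az":-1.3},{"jaw":0,"x":-30,"y":-43,"z":0,"ax":0,"ay":0,"az":-1.3},{"jaw":0,"x":0,"y":0,"z":0,"ax":0,"ay":0,"az":0},{"jaw":0,"x":0,"y":0,"z":0,"ax":0,"ay":0,"az":0}]'
python3 -c "
from h import *
plan((.5186,-.1058,.008,137))"
```

```text
t: 14.52
eef_pos: [0.5132, -0.1072, 0.1523]
tool_rot: [-0.001, 0.368, 0.93, 0.0]
contact_force: [0.7, -0.3, -1.8]
gripper_width: 0.526
t 14.53 pos [ 513.2 -107.2  152.3] th 136.79 w 0.526 F [ 0.7 -0.3 -1.8]
turn [ 0.  -0.1 -0.2] then shift [ -3.    4.8 144.3]
```

```bash
python3 -m crank '[{"jaw":0,"x":-3,"y":5,"z":45,"ax":0,"ay":0,"az":0},{"jaw":0,"x":0,"y":0,"z":45,"ax":0,"ay":0,"az":0},{"jaw":0,"x":0,"y":0,"z":30,"ax":0,"ay":0,"az":0},{"jaw":0,"x":0,"y":0,"z":15,"ax":0,"ay":0,"az":0},{"jaw":0,"x":0,"y":0,"z":6,"ax":0,"ay":0,"az":0},{"jaw":0,"x":0,"y":0,"z":2.5,"ax":0,"ay":0,"az":0},{"jaw":0,"x":0,"y":0,"z":0,"ax":0,"ay":0,"az":0},{"jaw":0,"x":0,"y":0,"z":0,"ax":0,"ay":0,"az":0}]'
python3 -c "
from h import *
plan()"
```

```text
t: 15.52
eef_pos: [0.5198, -0.1062, 0.01]
tool_rot: [0.001, 0.368, 0.93, 0.0]
contact_force: [-0.6, -0.1, -1.4]
gripper_width: 0.523
t 15.53 pos [ 519.8 -106.2   10. ] th 136.79 w 0.523 F [-0.6 -0.1 -1.4]
```

```bash
python3 -m crank '[{"jaw":0,"x":0,"y":0,"z":1.5,"ax":0,"ay":0,"az":0},{"jaw":0,"x":0,"y":0,"z":0,"ax":0,"ay":0,"az":0},{"jaw":80,"x":0,"y":0,"z":0,"ax":0,"ay":0,"az":0},{"jaw":80,"x":0,"y":0,"z":0,"ax":0,"ay":0,"az":0},{"jaw":80,"x":0,"y":0,"z":0,"ax":0,"ay":0,"az":0},{"jaw":80,"x":0,"y":0,"z":-25,"ax":0,"ay":0,"az":0},{"jaw":80,"x":0,"y":0,"z":-60,"ax":0,"ay":0,"az":0},{"jaw":60,"x":0,"y":0,"z":-60,"ax":0,"ay":0,"az":0},{"jaw":60,"x":0,"y":0,"z":-60,"ax":0,"ay":0,"az":0},{"jaw":60,"x":0,"y":0,"z":0,"ax":0,"ay":0,"az":0}]'
python3 -c "
from h import *
snap('wrist','w6')
plan();rows((.44,-.42,.23,62),8)"
```

```text
t: 16.77
eef_pos: [0.5223, -0.1059, 0.2178]
tool_rot: [0.005, 0.368, 0.93, 0.001]
contact_force: [-0.6, -0.1, -0.5]
gripper_width: 0.599
t 16.82 pos [ 520.5 -106.2  215.1] th 136.79 w 0.601 F [-0.1 -0.3 -0.3]
turn/row [0.  0.  9.3]
[-20. -35.  -2.]
[-25. -32.  -2.]
[-30. -27.  -2.]
[-34. -22.  -2.]
[-37. -16.  -2.]
[-39. -10.  -2.]
[-40.  -4.  -2.]
[-40.   3.  -2.]
```

View pics/w6.png

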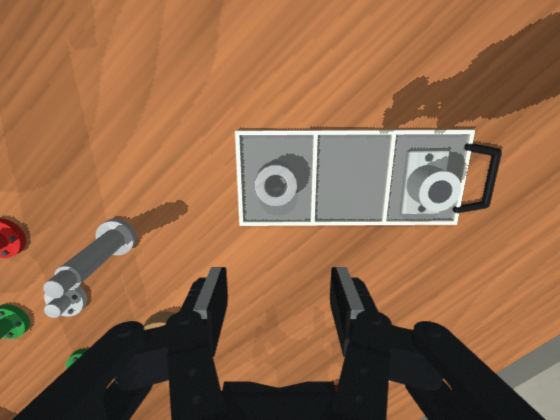

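The bearing lies flat in the far bay at (276,185) and the housing is undisturbed. Now the cover.

```bash
python3 -m crank '[{"jaw":60,"x":-20,"y":-35,"z":-2,"ax":0,"ay":0,"az":9.3},{"jaw":60,"x":-25,"y":-32,"z":-2,"ax":0,"ay":0,"az":9.3},{"jaw":60,"x":-30,"y":-27,"z":-2,"ax":0,"ay":0,"az":9.3},{"jaw":60,"x":-34,"y":-22,"z":-2,"ax":0,"ay":0,"az":9.3},{"jaw":60,"x":-37,"y":-16,"z":-2,"ax":0,"ay":0,"az":9.3},{"jaw":60,"x":-39,"y":-10,"z":-2,"ax":0,"ay":0,"az":9.3},{"jaw":60,"x":-40,"y":-4,"z":-2,"ax":0,"ay":0,"az":9.3},{"jaw":60,"x":-40,"y":3,"z":-2,"ax":0,"ay":0,"az":9.3},{"jaw":60,"x":0,"y":0,"z":0,"ax":0,"ay":0,"az":0},{"jaw":60,"x":0,"y":0,"z":0,"ax":0,"ay":0,"az":0}]'
python3 - <<'E'
from h import *
p,d,c=load('w6')
b=ray(c,276,185,.03)[:2]; print('bearing',b)
p,d,c=snap('wrist','w7'); plan()
E
```

```text
t: 18.08
eef_pos: [0.4407, -0.418, 0.2273]
tool_rot: [-0.001, 0.855, 0.519, -0.0]
contact_force: [0.7, 0.7, -0.2]
gripper_width: 0.6
bearing [ 0.51744499 -0.10531488]
t 18.12 pos [ 441.1 -417.5  227.7] th 62.56 w 0.601 F [-0.1  0.7 -0.6]
```

View pics/w7.png

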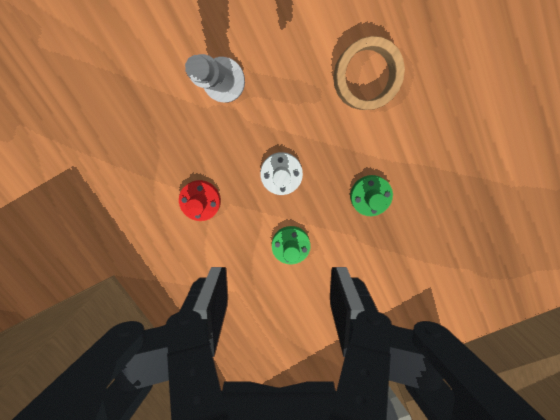

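The cover is the white one at (281,174), with four dark bolts, between the red (199,201) and the greens (372,196) and (291,246). The tall shaft's foot is at (225,80).

```bash
python3 - <<'E'
from h import *
p,d,c=load('w7'); P=cloud(d,c)
hsv=cv2.cvtColor(p,cv2.COLOR_RGB2HSV); g=((hsv[...,1]<60)&(hsv[...,2]>90)).astype(np.uint8); g[225:]=0
n,l,s,ce=cv2.connectedComponentsWithStats(g)
for i in range(1,n):
    if s[i,4]<300: continue
    q=P[l==i]; t=q[(q[:,2]<.016)]; print(ce[i],'low', len(t),cv2.minAreaRect((t[:,:2]*1e3).astype(np.float32)))
    t=q[q[:,2]>q[:,2].max()-.004]; print('top',t.mean(0),len(t))
    cn=max(cv2.findContours((l==i).astype(np.uint8),0,1)[0],key=len)[:,0]
    print('rayed z10',cv2.minEnclosingCircle((np.array([ray(c,*x,.01)[:2] for x in cn])*1e3).astype(np.float32)))
print('boss ray',ray(c,282,179,.032))
plan((.445,-.412,.07,62.5),(.445,-.412,.014,62.5))
E
```

```text
[216.31578947  76.3304395 ] low 756 ((442.0118103027344, -295.0924072265625), (44.43838119506836, 38.8961296081543), 44.38216781616211)
top [ 0.48010906 -0.34292814  0.37089962] 8
rayed z10 ((433.7642822265625, -287.0425720214844), 31.455446243286133)
[281.04607631 173.40460763] low 1086 ((448.5298156738281, -410.19482421875), (47.40715789794922, 47.33587646484375), 61.85710144042969)
top [ 0.48010906 -0.34292814  0.37089962] 5
rayed z10 ((448.4353942871094, -409.80767822265625), 24.571054458618164)
boss ray [ 0.44862205 -0.41148785  0.032     ]
t 18.12 pos [ 441.1 -417.5  227.7] th 62.56 w 0.601 F [-0.1  0.7 -0.6]
turn [-0.1 -0.1  0.1] then shift [  6.7   0.9 157.7]
turn [0. 0. 0.] then shift [ 0.  0. 56.]
```

```bash
python3 -m crank '[{"jaw":60,"x":10,"y":3,"z":40,"ax":0,"ay":0,"az":0},{"jaw":60,"x":0,"y":0,"z":10,"ax":0,"ay":0,"az":10.5},{"jaw":60,"x":0,"y":0,"z":10,"ax":0,"ay":0,"az":10.5},{"jaw":60,"x":0,"y":0,"z":10,"ax":0,"ay":0,"az":10.5},{"jaw":60,"x":0,"y":0,"z":0,"ax":0,"ay":0,"az":10.5},{"jaw":60,"x":0,"y":0,"z":0,"ax":0,"ay":0,"az":0},{"jaw":60,"x":0,"y":0,"z":0,"ax":0,"ay":0,"az":0}]'
python3 -c "
from h import *
plan((.4484,-.4103,.014,20.5))"
```

```text
t: 19.0
eef_pos: [0.4487, -0.4108, 0.1588]
tool_rot: [-0.0, 0.984, 0.18, 0.0]
contact_force: [1.0, -1.1, 0.5]
gripper_width: 0.602
t 19.0 pos [ 448.7 -410.8  158.8] th 20.7 w 0.602 F [ 1.  -1.1  0.5]
turn [-0.  -0.   0.2] then shift [-1.000e-01 -6.000e-01  1.448e+02]
```

```bash
python3 -m crank '[{"jaw":60,"x":0,"y":-0.5,"z":50,"ax":0,"ay":0,"az":0},{"jaw":60,"x":0,"y":0,"z":50,"ax":0,"ay":0,"az":0},{"jaw":60,"x":0,"y":0,"z":30,"ax":0,"ay":0,"az":0},{"jaw":60,"x":0,"y":0,"z":14,"ax":0,"ay":0,"az":0},{"jaw":60,"x":0,"y":0,"z":0,"ax":0,"ay":0,"az":0},{"jaw":60,"x":0,"y":0,"z":0,"ax":0,"ay":0,"az":0},{"jaw":0,"x":0,"y":0,"z":0,"ax":0,"ay":0,"az":0},{"jaw":0,"x":0,"y":0,"z":0,"ax":0,"ay":0,"az":0},{"jaw":0,"x":0,"y":0,"z":0,"ax":0,"ay":0,"az":0},{"jaw":0,"x":0,"y":0,"z":0,"ax":0,"ay":0,"az":0},{"jaw":0,"x":0,"y":0,"z":0,"ax":0,"ay":0,"az":0}]' 40
python3 -c "
from h import *
plan()"
```

```text
t: 20.38
eef_pos: [0.4487, -0.4116, 0.016]
tool_rot: [0.001, 0.984, 0.177, 0.0]
contact_force: [-0.9, 0.3, 6.3]
gripper_width: 0.211
t 20.38 pos [ 448.7 -411.6   16. ] th 20.42 w 0.211 F [-0.9  0.3  6.3]
```

```bash
python3 -m crank '[{"jaw":0,"x":0,"y":0,"z":-30,"ax":0,"ay":0,"az":0},{"jaw":0,"x":0,"y":0,"z":-60,"ax":0,"ay":0,"az":0},{"jaw":0,"x":0,"y":0,"z":-60,"ax":0,"ay":0,"az":0},{"jaw":0,"x":0,"y":0,"z":-50,"ax":0,"ay":0,"az":0},{"jaw":0,"x":0,"y":0,"z":0,"ax":0,"ay":0,"az":0}]'
python3 -c "
from h import *
plan();rows((.62,-.03,.24,47),9)"
```

```text
t: 21.0
eef_pos: [0.4503, -0.4128, 0.2199]
tool_rot: [0.004, 0.984, 0.177, 0.003]
contact_force: [0.5, -0.4, -1.4]
gripper_width: 0.213
t 21.0 pos [ 450.3 -412.8  219.9] th 20.4 w 0.213 F [ 0.5 -0.4 -1.4]
turn/row [ 0.1 -0.  -3. ]
[ 33. -33.  -2.]
[ 34. -32.  -2.]
[ 36. -30.  -2.]
[ 37. -28.  -2.]
[ 39. -26.  -2.]
[ 40. -24.  -2.]
[ 41. -22.  -2.]
[ 42. -20.  -2.]
[ 43. -17.  -2.]
```

```bash
python3 -m crank '[{"jaw":0,"x":33,"y":-33,"z":-2,"ax":0,"ay":0,"az":-3},{"jaw":0,"x":34,"y":-32,"z":-2,"ax":0,"ay":0,"az":-3},{"jaw":0,"x":36,"y":-30,"z":-2,"ax":0,"ay":0,"az":-3},{"jaw":0,"x":37,"y":-28,"z":-2,"ax":0,"ay":0,"az":-3},{"jaw":0,"x":39,"y":-26,"z":-2,"ax":0,"ay":0,"az":-3},{"jaw":0,"x":40,"y":-24,"z":-2,"ax":0,"ay":0,"az":-3},{"jaw":0,"x":41,"y":-22,"z":-2,"ax":0,"ay":0,"az":-3},{"jaw":0,"x":42,"y":-20,"z":-2,"ax":0,"ay":0,"az":-3},{"jaw":0,"x":43,"y":-17,"z":-2,"ax":0,"ay":0,"az":-3},{"jaw":0,"x":0,"y":0,"z":0,"ax":0,"ay":0,"az":0},{"jaw":0,"x":0,"y":0,"z":0,"ax":0,"ay":0,"az":0}]'
python3 - <<'E'
from h import *
plan(); snap('wrist','w8')
E
```

```text
t: 22.38
eef_pos: [0.6158, -0.0276, 0.2315]
tool_rot: [-0.0, 0.916, 0.402, -0.001]
contact_force: [1.3, -0.5, -0.3]
gripper_width: 0.216
t 22.38 pos [615.8 -27.6 231.5] th 47.4 w 0.216 F [ 1.3 -0.5 -0.3]
```

View pics/w8.png

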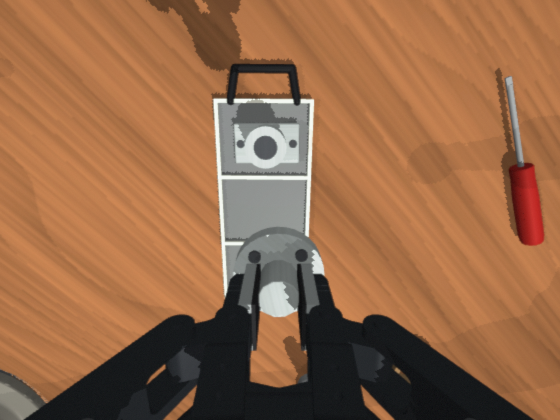

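```bash
python3 - <<'E'
from h import *
p,d,c=load('w8'); b=ray(c,265,148,.048); print('housing',b)
P=cloud(d,c); m=(abs(P[...,2]-.2255)<.004); m[:220]=0; q=P[m]
a=np.radians(47.4); X=np.array([np.cos(a),np.sin(a)]); T=np.array([.6158,-.0276])
r=(q[:,:2]-T)*1e3; tx=r@X; ty=r@[X[1],-X[0]]; ok=(abs(tx)<40)&(abs(ty)<40); tx,ty=tx[ok],ty[ok]
print(ok.sum(),'flange tx',np.percentile(tx,[0.5,99.5]),'ty',np.percentile(ty,[0.5,99.5]))
s=np.c_[tx,ty].astype(np.float32); print(cv2.minEnclosingCircle(s))
plan((b[0],b[1],.1,47.4))
E
```

```text
housing [0.6349407  0.01213452 0.048     ]
2513 flange tx [-21.33163526  22.71948117] ty [-22.22134798  23.45088036]
((-1.501462459564209, 0.9513077139854431), 24.61614418029785)
t 22.43 pos [615.8 -28.5 231.8] th 47.32 w 0.214 F [ 0.5 -0.2 -1.8]
turn [-0.   0.1 -0.1] then shift [ 42.8 -13.4 131.8]
```

```bash
python3 -m crank '[{"jaw":0,"x":21,"y":-7,"z":40,"ax":0,"ay":0,"az":0},{"jaw":0,"x":22,"y":-6.5,"z":40,"ax":0,"ay":0,"az":0},{"jaw":0,"x":0,"y":0,"z":50,"ax":0,"ay":0,"az":0},{"jaw":0,"x":0,"y":0,"z":0,"ax":0,"ay":0,"az":0},{"jaw":0,"x":0,"y":0,"z":0,"ax":0,"ay":0,"az":0}]'
python3 -c "
from h import *
plan((.634,.0133,.065,47))"
```

```text
t: 23.05
eef_pos: [0.6366, 0.0125, 0.1043]
tool_rot: [0.001, 0.916, 0.401, 0.001]
contact_force: [0.2, 0.2, -0.4]
gripper_width: 0.209
t 23.05 pos [636.6  12.5 104.3] th 47.3 w 0.209 F [ 0.2  0.2 -0.4]
turn [ 0.1 -0.   0.3] then shift [-1.2 -2.5 39.3]
```

```bash
python3 -m crank '[{"jaw":0,"x":-1,"y":-2,"z":20,"ax":0,"ay":0,"az":0},{"jaw":0,"x":0,"y":0,"z":10,"ax":0,"ay":0,"az":0},{"jaw":0,"x":0,"y":0,"z":4,"ax":0,"ay":0,"az":0},{"jaw":0,"x":0,"y":0,"z":0,"ax":0,"ay":0,"az":0},{"jaw":0,"x":0,"y":0,"z":0,"ax":0,"ay":0,"az":0}]'
python3 -c "
from h import *
plan((.634,.0133,.065,47))"
```

```text
t: 23.68
eef_pos: [0.634, 0.0144, 0.0692]
tool_rot: [0.0, 0.916, 0.402, 0.0]
contact_force: [1.0, 0.0, -0.8]
gripper_width: 0.213
t 23.68 pos [634.   14.4  69.2] th 47.41 w 0.213 F [ 1.   0.  -0.8]
turn [ 0.  -0.   0.4] then shift [-0.8  0.8  4.2]
```

```bash
python3 -m crank '[{"jaw":0,"x":-0.5,"y":0.5,"z":3,"ax":0,"ay":0,"az":0},{"jaw":0,"x":0,"y":0,"z":1,"ax":0,"ay":0,"az":0},{"jaw":0,"x":0,"y":0,"z":0.7,"ax":0,"ay":0,"az":0},{"jaw":0,"x":0,"y":0,"z":0,"ax":0,"ay":0,"az":0},{"jaw":0,"x":0,"y":0,"z":0,"ax":0,"ay":0,"az":0}]'
python3 -c "
from h import *
plan()"
```

```text
t: 24.3
eef_pos: [0.6337, 0.0137, 0.0641]
tool_rot: [0.0, 0.916, 0.402, 0.0]
contact_force: [-0.4, -0.0, -1.1]
gripper_width: 0.212
t 24.3 pos [633.7  13.7  64.1] th 47.41 w 0.212 F [-0.4 -0.  -1.1]
```

```bash
python3 -m crank '[{"jaw":0,"x":0,"y":0,"z":0.8,"ax":0,"ay":0,"az":0},{"jaw":0,"x":0,"y":0,"z":0,"ax":0,"ay":0,"az":0},{"jaw":50,"x":0,"y":0,"z":0,"ax":0,"ay":0,"az":0},{"jaw":50,"x":0,"y":0,"z":0,"ax":0,"ay":0,"az":0},{"jaw":50,"x":0,"y":0,"z":0,"ax":0,"ay":0,"az":0},{"jaw":60,"x":0,"y":0,"z":-20,"ax":0,"ay":0,"az":0},{"jaw":60,"x":-15,"y":0,"z":-55,"ax":0,"ay":0,"az":0},{"jaw":60,"x":-15,"y":0,"z":-60,"ax":0,"ay":0,"az":0},{"jaw":60,"x":-15,"y":0,"z":-55,"ax":0,"ay":0,"az":0},{"jaw":60,"x":0,"y":0,"z":0,"ax":0,"ay":0,"az":0}]'
python3 -c "
from h import *
snap('wrist','w9')
plan();rows((.42,-.28,.25,47),8)"
```

```text
t: 25.55
eef_pos: [0.6057, -0.0201, 0.2602]
tool_rot: [0.003, 0.916, 0.401, 0.005]
contact_force: [1.2, 0.3, 0.1]
gripper_width: 0.597
t 25.6 pos [604.4 -19.8 257.2] th 47.36 w 0.597 F [ 0.5  0.4 -0.2]
turn/row [ 0. -0.  0.]
[-40.   5.   1.]
[-40.   5.   1.]
[-40.   5.   1.]
[-40.   5.   1.]
[-40.   5.   1.]
[-40.   5.   1.]
[-40.   5.   1.]
[-40.   5.   1.]
```

View pics/w9.png

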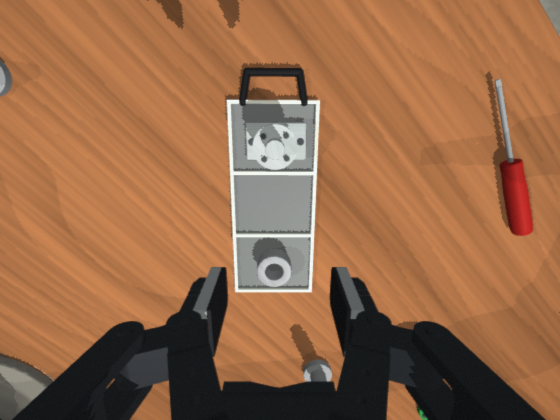

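The cover sits on the housing with its boss at (275,150) and the bearing is in the far bay. I'll check the numbers and move over the shaft.

```bash
python3 - <<'E'
from h import *
p,d,c=load('w9'); print('boss',ray(c,275,150,.08),'foot',ray(c,276.5,141.5,.014),'bearing',ray(c,274,271,.03))
P=cloud(d,c); q=P[115:180,235:320].reshape(-1,3); f=q[abs(q[:,2]-.058)<.004]; print('flange',len(f),cv2.minEnclosingCircle((f[:,:2]*1e3).astype(np.float32)),q[:,2].max())
g=(p.min(2)>150).astype(np.uint8); g[:,:222]=0;g[:,325:]=0;g[:95]=0;g[296:]=0
W=(np.array([ray(c,*x,.009)[:2] for x in cv2.convexHull(cv2.findNonZero(g))[:,0]])*1e3).astype(np.float32); print('tray',cv2.minAreaRect(W))
E
python3 -m crank '[{"jaw":60,"x":-40,"y":5,"z":0,"ax":0,"ay":0,"az":0},{"jaw":60,"x":-40,"y":5,"z":0,"ax":0,"ay":0,"az":0},{"jaw":60,"x":-40,"y":5,"z":0,"ax":0,"ay":0,"az":0},{"jaw":60,"x":-40,"y":5,"z":0,"ax":0,"ay":0,"az":0},{"jaw":60,"x":-40,"y":5,"z":0,"ax":0,"ay":0,"az":0},{"jaw":60,"x":-40,"y":5,"z":0,"ax":0,"ay":0,"az":0},{"jaw":60,"x":-40,"y":5,"z":0,"ax":0,"ay":0,"az":0},{"jaw":60,"x":-40,"y":5,"z":0,"ax":0,"ay":0,"az":0},{"jaw":60,"x":0,"y":0,"z":0,"ax":0,"ay":0,"az":0},{"jaw":60,"x":0,"y":0,"z":0,"ax":0,"ay":0,"az":0}]'
python3 - <<'E'
from h import *
p,d,c=snap('wrist','w10'); plan(); P=cloud(d,c)
o=readout.get_obs()['eef_pos']; q=P[(abs(P[...,0]-.44)<.06)&(abs(P[...,1]+.29)<.06)]
for lo,hi in((.007,.014),(.03,.09),(.112,.126)):
    t=q[(q[:,2]>lo)&(q[:,2]<hi)]
    if len(t)>4: print(lo,len(t),t.mean(0),cv2.minAreaRect((t[:,:2]*1e3).astype(np.float32)))
E
```

```text
boss [0.63164728 0.01320904 0.08      ] foot [0.63379711 0.0132841  0.014     ] bearing [ 0.52024602 -0.10462348  0.03      ]
flange 1234 ((631.22998046875, 13.500628471374512), 23.963682174682617) 0.4006017540410116
tray ((576.0808715820312, -42.421173095703125), (253.51869201660156, 108.00458526611328), 47.05567169189453)
t: 26.85
eef_pos: [0.4163, -0.2812, 0.2528]
tool_rot: [-0.001, 0.915, 0.402, -0.0]
contact_force: [0.3, 0.7, -0.0]
gripper_width: 0.6
t 26.9 pos [ 416.7 -280.8  253. ] th 47.52 w 0.601 F [-0.  -0.6 -0.4]
0.007 523 [ 0.44293047 -0.28764956  0.01070577] ((441.3865966796875, -290.8563232421875), (37.500511169433594, 43.55632400512695), 65.4399185180664)
0.03 238 [ 0.44397341 -0.28476352  0.06213628] ((442.9407653808594, -286.59918212890625), (9.360342979431152, 23.178482055664062), 67.03730010986328)
0.112 335 [ 0.44030441 -0.29250251  0.12000134] ((439.9969177246094, -293.2657775878906), (17.147785186767578, 17.031991958618164), 89.11845397949219)
```

View pics/w10.png

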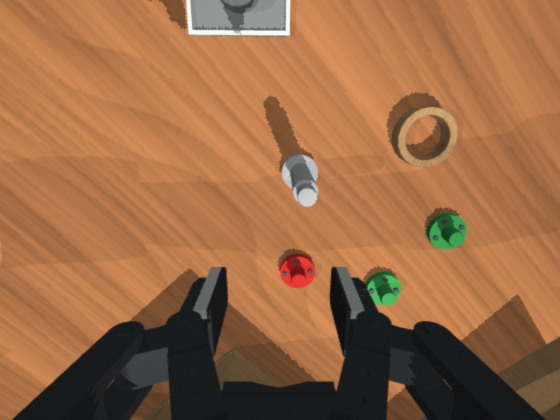

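All three parts check out: cover 2–3 mm from the housing axis, bearing within 3 mm of its bay's centre. The shaft's spigot is at (306,197) in the image, world (0.440, −0.293). Next I line up over it.

```bash
python3 -c "
from h import *
plan((.4402,-.2928,.16,47.2))"
```

```text
t 26.9 pos [ 416.7 -280.8  253. ] th 47.52 w 0.601 F [-0.  -0.6 -0.4]
turn [-0.  -0.   0.3] then shift [ 7.2 25.4 93. ]
```

```bash
python3 -m crank '[{"jaw":75,"x":7,"y":25.5,"z":20,"ax":0,"ay":0,"az":0},{"jaw":75,"x":0,"y":0,"z":40,"ax":0,"ay":0,"az":0},{"jaw":75,"x":0,"y":0,"z":30,"ax":0,"ay":0,"az":0},{"jaw":75,"x":0,"y":0,"z":0,"ax":0,"ay":0,"az":0},{"jaw":75,"x":0,"y":0,"z":0,"ax":0,"ay":0,"az":0}]'
python3 -c "
from h import *
plan((.4402,-.2928,.062,47.2))"
```

```text
t: 27.52
eef_pos: [0.4408, -0.2938, 0.1644]
tool_rot: [0.0, 0.915, 0.403, 0.001]
contact_force: [0.5, 0.4, -0.2]
gripper_width: 0.756
t 27.52 pos [ 440.8 -293.8  164.4] th 47.49 w 0.756 F [ 0.5  0.4 -0.2]
turn [ 0.1 -0.   0.3] then shift [  0.3  -1.1 102.4]
```

```bash
python3 -m crank '[{"jaw":75,"x":0,"y":-1,"z":35,"ax":0,"ay":0,"az":0},{"jaw":75,"x":0,"y":0,"z":35,"ax":0,"ay":0,"az":0},{"jaw":75,"x":0,"y":0,"z":20,"ax":0,"ay":0,"az":0},{"jaw":75,"x":0,"y":0,"z":10,"ax":0,"ay":0,"az":0},{"jaw":75,"x":0,"y":0,"z":0,"ax":0,"ay":0,"az":0},{"jaw":0,"x":0,"y":0,"z":0,"ax":0,"ay":0,"az":0},{"jaw":0,"x":0,"y":0,"z":0,"ax":0,"ay":0,"az":0},{"jaw":0,"x":0,"y":0,"z":0,"ax":0,"ay":0,"az":0},{"jaw":0,"x":0,"y":0,"z":0,"ax":0,"ay":0,"az":0},{"jaw":0,"x":0,"y":0,"z":0,"ax":0,"ay":0,"az":0},{"jaw":0,"x":0,"y":0,"z":0,"ax":0,"ay":0,"az":0}]' 70
python3 -c "
from h import *
plan()"
```

```text
t: 28.9
eef_pos: [0.4394, -0.2939, 0.0644]
tool_rot: [0.001, 0.916, 0.402, 0.0]
contact_force: [-1.3, 0.8, 6.3]
gripper_width: 0.263
t 28.9 pos [ 439.4 -293.9   64.4] th 47.4 w 0.263 F [-1.3  0.8  6.3]
```

```bash
python3 -m crank '[{"jaw":0,"x":0,"y":0,"z":-15,"ax":0,"ay":0,"az":0},{"jaw":0,"x":0,"y":0,"z":-35,"ax":0,"ay":0,"az":0},{"jaw":0,"x":0,"y":0,"z":-45,"ax":0,"ay":0,"az":0},{"jaw":0,"x":0,"y":0,"z":-40,"ax":0,"ay":0,"az":0},{"jaw":0,"x":0,"y":0,"z":0,"ax":0,"ay":0,"az":0}]'
python3 -c "
from h import *
plan();rows((.576,-.0438,.2,47.1),8)"
```

```text
t: 29.52
eef_pos: [0.4406, -0.2944, 0.2019]
tool_rot: [0.003, 0.916, 0.402, 0.002]
contact_force: [0.7, -0.2, -5.4]
gripper_width: 0.263
t 29.52 pos [ 440.6 -294.4  201.9] th 47.4 w 0.263 F [ 0.7 -0.2 -5.4]
turn/row [ 0. -0.  0.]
[35. -9.  0.]
[35. -9.  0.]
[35. -9.  0.]
[35. -9.  0.]
[34. -9.  0.]
[34. -9.  0.]
[34. -9.  0.]
[34. -9.  0.]
```

```bash
python3 -m crank '[{"jaw":0,"x":20,"y":-5,"z":0,"ax":0,"ay":0,"az":0},{"jaw":0,"x":35,"y":-9,"z":0,"ax":0,"ay":0,"az":0},{"jaw":0,"x":35,"y":-9,"z":0,"ax":0,"ay":0,"az":0},{"jaw":0,"x":35,"y":-9,"z":0,"ax":0,"ay":0,"az":0},{"jaw":0,"x":35,"y":-9,"z":0,"ax":0,"ay":0,"az":0},{"jaw":0,"x":35,"y":-9,"z":0,"ax":0,"ay":0,"az":0},{"jaw":0,"x":35,"y":-9,"z":0,"ax":0,"ay":0,"az":0},{"jaw":0,"x":30,"y":-9,"z":0,"ax":0,"ay":0,"az":0},{"jaw":0,"x":15,"y":-4,"z":0,"ax":0,"ay":0,"az":0},{"jaw":0,"x":0,"y":0,"z":0,"ax":0,"ay":0,"az":0},{"jaw":0,"x":0,"y":0,"z":0,"ax":0,"ay":0,"az":0}]'
python3 -c "
from h import *
plan((.576,-.0438,.0684,47.1));snap('wrist','w11')"
```

```text
t: 30.9
eef_pos: [0.5711, -0.0443, 0.1977]
tool_rot: [0.0, 0.916, 0.401, -0.001]
contact_force: [-0.3, 0.1, -5.3]
gripper_width: 0.262
t 30.9 pos [571.1 -44.3 197.7] th 47.3 w 0.262 F [-0.3  0.1 -5.3]
turn [-0.   0.1  0.2] then shift [  3.7   3.3 129.3]
```

View pics/w11.png

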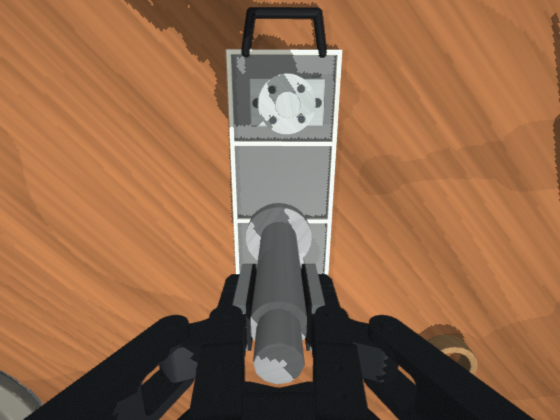

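The shaft hangs upright over the middle bay and the cover is undisturbed. Lowering.

```bash
python3 -m crank '[{"jaw":0,"x":3.5,"y":3.5,"z":25,"ax":0,"ay":0,"az":0},{"jaw":0,"x":0,"y":0,"z":35,"ax":0,"ay":0,"az":0},{"jaw":0,"x":0,"y":0,"z":30,"ax":0,"ay":0,"az":0},{"jaw":0,"x":0,"y":0,"z":20,"ax":0,"ay":0,"az":0},{"jaw":0,"x":0,"y":0,"z":8,"ax":0,"ay":0,"az":0},{"jaw":0,"x":0,"y":0,"z":0,"ax":0,"ay":0,"az":0},{"jaw":0,"x":0,"y":0,"z":0,"ax":0,"ay":0,"az":0}]'
python3 -c "
from h import *
plan((.576,-.0438,.0684,47.1))"
```

```text
t: 31.82
eef_pos: [0.5779, -0.0422, 0.0814]
tool_rot: [0.0, 0.916, 0.402, 0.001]
contact_force: [-0.5, 0.5, -3.8]
gripper_width: 0.262
t 31.82 pos [577.9 -42.2  81.4] th 47.41 w 0.262 F [-0.5  0.5 -3.8]
turn [ 0.1 -0.1  0.3] then shift [-2.5 -0.3 13. ]
```

```bash
python3 -m crank '[{"jaw":0,"x":-2,"y":0,"z":6,"ax":0,"ay":0,"az":0},{"jaw":0,"x":0,"y":0,"z":3.5,"ax":0,"ay":0,"az":0},{"jaw":0,"x":0,"y":0,"z":1.5,"ax":0,"ay":0,"az":0},{"jaw":0,"x":0,"y":0,"z":0,"ax":0,"ay":0,"az":0},{"jaw":0,"x":0,"y":0,"z":0,"ax":0,"ay":0,"az":0}]'
python3 -c "
from h import *
plan((.576,-.0438,.0684,47.1))"
```

```text
t: 32.45
eef_pos: [0.5757, -0.0436, 0.0694]
tool_rot: [0.0, 0.916, 0.402, 0.0]
contact_force: [0.6, 0.7, -4.3]
gripper_width: 0.261
t 32.45 pos [575.7 -43.6  69.4] th 47.41 w 0.261 F [ 0.6  0.7 -4.3]
turn [ 0.  -0.   0.3] then shift [0.1 0.4 1. ]
```

```bash
python3 -m crank '[{"jaw":0,"x":0,"y":0,"z":0.8,"ax":0,"ay":0,"az":0},{"jaw":0,"x":0,"y":0,"z":0.8,"ax":0,"ay":0,"az":0},{"jaw":0,"x":0,"y":0,"z":0,"ax":0,"ay":0,"az":0},{"jaw":0,"x":0,"y":0,"z":0,"ax":0,"ay":0,"az":0}]'
```

```text
t: 32.95
eef_pos: [0.5758, -0.0436, 0.0684]
tool_rot: [0.0, 0.916, 0.402, 0.0]
contact_force: [-3.6, 0.0, 6.9]
gripper_width: 0.264
```

Contact with the floor (Fz up from −4 to +7 N). Release, retreat straight up and check.

```bash
python3 -m crank '[{"jaw":70,"x":0,"y":0,"z":0,"ax":0,"ay":0,"az":0},{"jaw":70,"x":0,"y":0,"z":0,"ax":0,"ay":0,"az":0},{"jaw":70,"x":0,"y":0,"z":0,"ax":0,"ay":0,"az":0},{"jaw":70,"x":0,"y":0,"z":-15,"ax":0,"ay":0,"az":0},{"jaw":70,"x":0,"y":0,"z":-50,"ax":0,"ay":0,"az":0},{"jaw":70,"x":0,"y":0,"z":-50,"ax":0,"ay":0,"az":0},{"jaw":70,"x":0,"y":0,"z":-50,"ax":0,"ay":0,"az":0},{"jaw":70,"x":-30,"y":0,"z":-30,"ax":0,"ay":0,"az":0},{"jaw":70,"x":0,"y":0,"z":0,"ax":0,"ay":0,"az":0},{"jaw":70,"x":0,"y":0,"z":0,"ax":0,"ay":0,"az":0}]'
python3 - <<'E'
from h import *
p,d,c=snap('wrist','w12'); plan(); P=cloud(d,c); a=np.radians(46.9); e=np.array([np.cos(a),np.sin(a)]); T=np.array([576,-43.8])
def cen(n,xy,lo,hi,R=.035):
    q=P[(np.hypot(P[...,0]-xy[0],P[...,1]-xy[1])<R)&(P[...,2]>lo)&(P[...,2]<hi)]
    (x,y),r=cv2.minEnclosingCircle((q[:,:2]*1e3).astype(np.float32)); dd=np.array([x,y])-T; print(n,len(q),(round(x,1),round(y,1)),'r',round(r,1),'tray xy',dd@e,dd@[-e[1],e[0]],'z',np.median(q[:,2]))
cen('spigot',(.576,-.044),.12,.13); cen('shaft foot',(.576,-.044),.011,.018,.03); cen('flange',(.632,.013),.055,.062); cen('boss',(.632,.013),.077,.084,.02); cen('bearing',(.519,-.105),.027,.034)
s,_,_=snap('scene','s1')
cv2.imwrite('pics/fin.png',np.hstack([cv2.resize(cv2.cvtColor(p,cv2.COLOR_RGB2BGR)[:300,130:430],(400,400)),cv2.resize(cv2.cvtColor(s,cv2.COLOR_RGB2BGR)[150:330,150:330],(400,400))]))
E
```

```text
t: 34.2
eef_pos: [0.5551, -0.0654, 0.2627]
tool_rot: [-0.0, 0.916, 0.402, 0.0]
contact_force: [-0.6, -0.9, -0.3]
gripper_width: 0.696
t 34.25 pos [555.  -65.1 262.1] th 47.46 w 0.699 F [-0.3 -0.  -0. ]
spigot 312 (575.7, -43.2) r 9.0 tray xy 0.21351415169788573 0.6715082695764724 z 0.12367764486331426
shaft foot 503 (575.7, -43.3) r 21.9 tray xy 0.1517217173616196 0.5868511502903447 z 0.013879324973511917
flange 1555 (633.1, 13.5) r 24.0 tray xy 80.87896155018433 -2.5695638699721557 z 0.057960675468526485
boss 375 (633.1, 13.5) r 9.9 tray xy 80.86091133762186 -2.5496748228908537 z 0.07986634190524118
bearing 708 (520.7, -106.2) r 22.8 tray xy -83.34689682578082 -2.207084003178728 z 0.029696336079500053
```

View pics/fin.png

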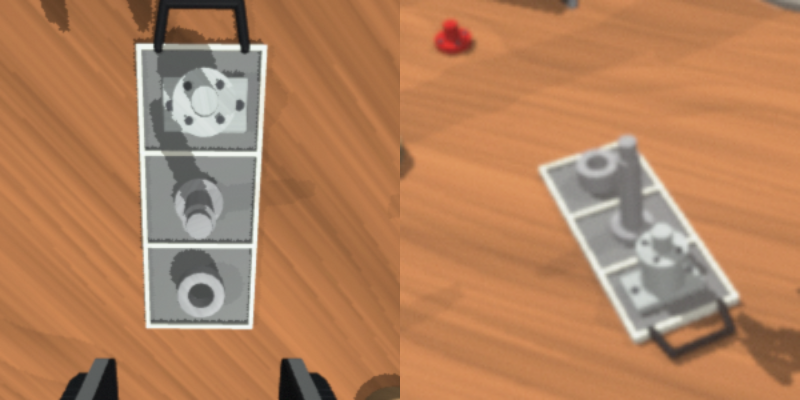

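Both views show all parts upright in their bays, with the gripper open and clear. Handing in.

```bash
python3 -c "
from station import ticket
print(ticket.hand_in())"
```

```text
the job is handed in; nothing more can be done
None
```

The kit tray is loaded and the job was handed in at about 34 s of the 109 s allowed. I placed the housing, then the bearing, then the silver cover, and last the taller shaft.

The last depth check, taken in the tray frame after everything was released:

| Part | Position (x, y) | Target (x, y) | Height check |
|---|---|---|---|
| Cover on housing | (81, −3) mm | (84, 0) mm | flange top 58 mm above the desk, as it should be when seated |
| Bearing | (−83, −2) mm | (−84, 0) mm | flat on the tray floor |
| Taller shaft | (0, 1) mm | (0, 0) mm | upright; foot and tip agree to 0.1 mm |

- **Cover on housing:** I compared the cover with the housing's own axis in the earlier view, and it was 2–3 mm off (limit 9 mm).
- **Tray position:** separate sightings of the tray disagreed by up to 3.5 mm, so the positions above are only that good. That is still well inside the 15 mm limit.
- **Foot squareness:** I judged the housing foot as square across the tray by eye only; I did not measure its angle after placing.
- **Short shaft and tape roll:** nothing I did should have moved either one, but I did not measure them again at the end.
- **Mistake along the way:** the first move command was refused for missing row keys, and nothing moved.

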